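# Clear the show ring and slide the brush pot into it

### The job

Get the display board ready for the next product clip: hang the headphones that stand over one of the three ring marks on the desk rail, with their headband over its bar and between its posts. Then slide the white pan of make-up brushes along the board, never lifting it or tipping it, to sit centred in the ring that the headphones stood over. Leave the jar, phone stand, mouse and brush bundle where they are.

Things in the scene. Friction and masses are not known exactly. Their poses are not given: they have to be found in the camera images.
- board: Pale display board fixed flat on the desk, 320 (its x) by 440 (its y) by 3 mm thick, smooth top. Origin: centre of its underside, on the desk; z up. Three identical dark ring marks are printed on it in a row along its y, about 150 mm apart and up to 40 mm out of line.
- ring_goal: Printed ring mark, 100 mm outside and 91 mm inside diameter, flat (no height): the one that the headphones stand over at the start, where the pan must end. Origin: its centre, on the top of the board.
- pan: White enamel milk pan of upright dark make-up brushes, 0.4 to 0.75 kg, on a ring mark. 84 mm diameter (72 at the foot), 75 mm high; brushes (fixed in it) reach 165 mm above the foot, within 40 mm of the axis. Origin: centre of foot; z up. Level stick handle along its -x: 14 mm wide and high, ending 139 mm from the pan's axis, centre line 65 mm above the foot.
- pan_handle (a point): Point on the centre line of the pan's handle, 95 mm from the pan's axis and 65 mm above its foot: a good place to pinch across it from above.
- headphones: Black over-ear headphones, 0.24 kg, standing on their ear cups, headband arching over a ring mark. 168 mm wide (x), 56 deep (y), 150 high. Origin: midway between the feet of the cups; z up. Cups 70 mm high, 31 thick, inner faces 106 apart. Headband's top: a level pad 46 mm long (x), 30 deep (y), 18 thick, its top 150 mm above the origin.
- crown (a point): Middle of the underside of the headband's top pad, 132 mm above the headphones' origin; this rests on the bar when hung.
- rail: Steel rail fixed on the desk: a round horizontal bar 16 mm thick along its own y, on two 12 mm posts whose centres are 140 mm apart, on a base plate 90 (x) by 170 (y) by 6 mm. Bar's top 173 mm above the desk. Origin: centre of the base plate's underside; stands at the left or the right side.
- bar_top (a point): Top of the bar at mid-length, 173 mm above the desk; axes as rail (y along the bar).
- jar: Bystander: closed amber glass jar with a black cap, 62 mm diameter, 88 mm high, on the third ring mark. Origin: centre of its foot.
- phone_stand: Bystander: phone on a stand, on the other side from the rail. Round black foot 100 mm diameter, pole 14 mm thick, upright black phone 74 mm wide tilted on top, from 110 to 265 mm above the desk, within 45 mm of the pole axis. Origin: centre of the foot's underside.
- mouse: Bystander: black computer mouse, 104 by 60 mm, 35 mm high, at the far left of the work. Origin: on the desk, under its middle.
- brush_bundle: Bystander: flat bundle of seven make-up brushes lying on the desk at the far right of the work, 172 (its x) by 88 by 13 mm. Origin: centre of its underside.
Not all that is in view belongs to the job. Leave any orange or red look-alike of the pan alone.

How it is judged (in metres and radians):
On the way, in this order (a step that is already met when the one before it is completed fails the run):
1. the headphones hang over the bar, let go (x of crown in the frame of bar_top between -0.035 and 0.035 m and y of crown in the frame of bar_top between -0.055 and 0.055 m and z of crown in the frame of bar_top between -0.012 and 0.015 m and angle between headphones's own z axis and vertical below 0.4 rad and contact force between the fingers and headphones below 0.05 N), for 0.2 s.
2. the pan stands centred in the cleared ring (horizontal distance between pan and ring_goal below 0.012 m and z of pan in the frame of board below 0.006 m and angle between pan's own z axis and vertical below 0.06 rad), for 0.2 s.
At the end, for the whole second after the job is handed in: Headphones hang at rest on the bar by the top pad (its middle within 35 mm of the bar line and 55 mm of mid-bar, tilt under 0.4 rad); pan stands flat and at rest on the board, its axis within 12 mm of the centre of the ring the headphones stood over; both released (all of step 1 and all of step 2 and linear speed of each of pan, headphones below 0.03 m/s); the robot touches nothing.
It fails at once if the pan is lifted more than 8 mm off the board or tipped more than 0.2 rad (z of pan in the frame of board above 0.011 m or angle between pan's own z axis and vertical above 0.2 rad).
It fails at once if the jar is moved more than 20 mm (distance of jar from where it was at the start of the episode above 0.02 m).
It fails at once if the phone stand is moved more than 20 mm (distance of phone_stand from where it was at the start of the episode above 0.02 m).
It fails at once if the mouse is moved more than 20 mm (distance of mouse from where it was at the start of the episode above 0.02 m).
It fails at once if the brush bundle is moved more than 20 mm (distance of brush_bundle from where it was at the start of the episode above 0.02 m).
It also fails if it takes over 64 s, if anything falls off the work surface, if the arm or the gripper's body presses on something with over 40 N, if the wrist force passes 120 N, or if a joint passes its speed limit or range.

### The arm

A 6-joint arm with a two-finger parallel gripper is mounted at the origin on the work surface. World frame = base frame: x ahead of the robot, y to its left, z up, the work surface at z = 0. Lengths are in mm, angles in degrees, forces in N, time in s.
With the tool pointing down it reaches from about 300 to 850 mm from the base axis. Payload 4.2 kg.
Tool frame: the origin (TCP) lies midway between the tips of the shut fingers; the grasp point (between the pads) lies 19 mm behind it; z points along the fingers, y is the line along which they close (so a half turn about z gives the same grasp; the last joint's range is limited). The gripper opens to 91 mm and grips with 3 to 60 N. Pads are 32 mm wide; open, the fingers measure 118 mm over their backs; the gripper's body (76 mm by 178 mm) begins 60 mm behind the grasp point.
Start: joints at [63.942, 18.312, 89.639, -0, 72.044, -1.146], TCP at [242.211, 521.514, 213.976] pointing down, gripper open.
Joint ranges: [-177.97, 177.97], [-48.28, 115.42], [12.27, 149.76], [-77.06, 257.06], [2.81, 150.46], [-146.56, 146.56]. Speed limits (degrees/s): [147.25, 147.25, 180, 180, 180, 180].

### API

Orientations are given as [roll, pitch, yaw] about the fixed x, y, z axes, in that order (R = Rz(yaw) Ry(pitch) Rx(roll)).
In Python, from workcell import env gives the robot as it stands.
- The arm moves only by the tool send_rows, never from a script. Its argument "steps" is a list that holds one entry, the list of rows, each a list of 5 numbers: the shift along the tool's x, y, z scaled (see below), then the turn about the tool's z scaled (see below), then the opening, from 0 (shut) to 1 (fully open). In form: [[[dx, dy, dz, yaw, fingers], ...]]. A call has 1 to 5 rows; each row shifts and turns the commanded pose from where the row before left it, along the tool's axes as they then stand; what a row does not reach is not made up. The controller multiplies each number of a shift by 0.04 m and each number of a turn by 0.12 rad. A row lasts 1/12 s, in which the tool goes at most 41.7 mm and 7.16 degrees, less where a joint would pass 70% of its speed; a pose out of reach is approached as far as the arm can. A call with a number of a shift or a turn outside -1 to 1 is refused whole. A call with a gripper value outside its range is refused whole. The fingers move at their own pace and stop on an object; "squeeze" is the grip in N (left out, the last holds). Time passes only in rows, so rows that do not move let the fingers close. It gives the time, the measured TCP pose, the force, the opening and the grip force at its end, in the units of the state.
- env.state(): the state, without advancing time (a new reading comes with each control period).
- env.grab_frame(name): name is "side" or "top"; returns a dict with "pixels" (384x512x3 uint8, red, green, blue), "depth" (384x512 float32, mm along the optical axis (not along the pixel's ray), 0 where there is no reading), "intrinsics" (3x3 intrinsics, pixels), "cam_to_world" (4x4, takes a point from camera to world coordinates). Camera axes: x right, y down, z forward; pixel columns grow to the right and rows downward; lengths in mm; the calibration is good to about 2 mm. A picture is of the moment at which its call begins.
- env.job_done(): hands the job in; it is judged then, once.
The state is a dict: "time_s": time; "qpos": joint angles; "qvel": joint speeds; "effort": joint torques, N m; "ee_pos": TCP position; "ee_rot": TCP orientation; "force": force on the tool from outside, world axes, zero at the start; "torque": the same for the moment, N m; "gripper_width": finger opening in mm; "gripper_force": force on a finger pad.
Only numpy, scipy, OpenCV 4.12 (cv2) and the standard library are available. Lean on these libraries where they do the work, as an engineer would, in place of code of your own. Each camera call takes 0.05 s, during which the arm holds its last target. There are 200 camera calls.

## Working session

There is one attempt and no reset: what is moved stays moved. The work goes in short steps, Python scripts to look and compute and a tool call to move; the robot and the scene stay as the last step left them, time stands still between calls to the robot, and variables do not carry over. Pictures are saved under pics/ and viewed, at most 10 in all, crops included, and the job is handed in when it is done.

Besides the shell and the picture viewer there is one more tool, called after "Emit:" as name([rows], argument=value, ...), one row to a line, values as JSON. send_rows: Moves the arm, as the interface text tells. Shifts and turns lie within -1 to 1; 1 stands for 0.04 m of shift or 0.12 rad of turn. Its arguments: {"type":"object","properties":{"steps":{"type":"array"},"squeeze":{"type":"number"}},"required":["steps"]}

```bash
mkdir -p pics; cat > h.py <<'E'
import numpy as np,cv2
from workcell import env
def cloud(f):
    d=f["depth"];K=np.array(f["intrinsics"]);T=np.array(f["cam_to_world"])
    v,u=np.mgrid[:d.shape[0],:d.shape[1]]
    P=np.stack([(u-K[0,2])/K[0,0]*d,(v-K[1,2])/K[1,1]*d,d],-1)@T[:3,:3].T+T[:3,3]
    P[d<=0]=np.nan
    return P
E
python3 - <<'E'
from h import *
print(env.state())
for n in("top","side"):
    f=env.grab_frame(n);P=cloud(f);np.savez(n+".npz",P=P,px=f["pixels"],K=f["intrinsics"],T=f["cam_to_world"])
    cv2.imwrite(f"pics/{n}0.png",cv2.resize(f["pixels"][:,:,::-1],(768,576)))
    print(n,np.array(f["cam_to_world"]).round(2).tolist(),np.nanmin(P,(0,1)),np.nanmax(P,(0,1)))
E
```

```text
{'time_s': 0.0, 'qpos': array([ 6.39413400e+01,  1.83507300e+01,  8.97053007e+01, -1.92394392e-03,
        7.20446113e+01, -1.14416908e+00]), 'qvel': array([-0.05429682,  0.05388637, -0.04494732, -0.13266464, -0.05373239,
       -0.02957183]), 'effort': array([-3.61851289e-04, -4.12464094e+01, -2.31972921e+01,  7.27709010e-02,
        4.57828317e-02, -1.47779515e-04]), 'ee_pos': array([241.99968224, 521.04042056, 213.13691255]), 'ee_rot': array([-1.79899342e+02, -1.80805949e-04,  1.55086104e+02]), 'force': array([-0.55813611, -0.27802719, -0.05512927]), 'torque': array([-0.02677829, -0.0642224 ,  0.00320427]), 'gripper_force': 0.0, 'gripper_width': 90.98608859515053}
top [[0.03, -0.99, 0.1, 405.96], [-1.0, -0.02, 0.03, -16.68], [-0.02, -0.1, -0.99, 1138.04], [0.0, 0.0, 0.0, 1.0]] [  -18.45329583 -1156.44922889  -771.56758528] [1552.12476785 1354.16417022  591.70772415]
side [[0.91, -0.19, 0.38, 89.14], [-0.42, -0.46, 0.78, -849.09], [0.02, -0.86, -0.5, 686.09], [0.0, 0.0, 0.0, 1.0]] [-239.77974482 -623.66091521 -684.45134859] [1825.72271892 2217.05756292  604.31920561]
```

View pics/top0.png

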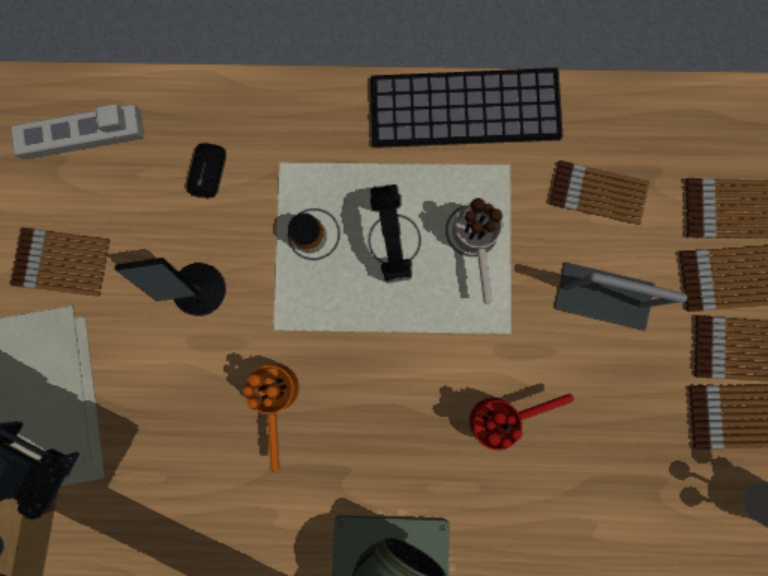

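View pics/side0.png

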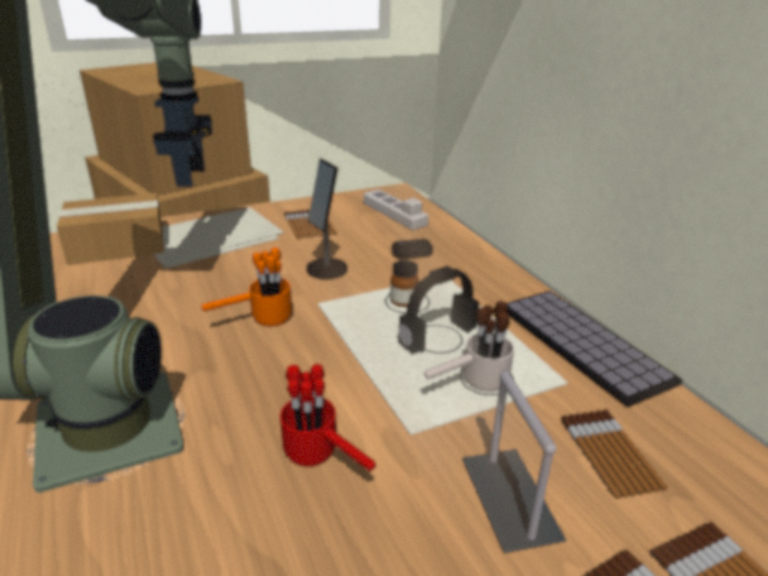

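```bash
cat > m.py <<'E'
from h import *
def load(n):
    z=np.load(n+".npz");return z["P"],z["px"].astype(int),z["K"],z["T"]
def rect(Q):
    (c,s,a)=cv2.minAreaRect(Q[:,:2].astype(np.float32));return np.round(c,1),np.round(s,1),round(a,1)
def reg(P,x0,x1,y0,y1,z0,z1):
    return (P[...,0]>x0)&(P[...,0]<x1)&(P[...,1]>y0)&(P[...,1]<y1)&(P[...,2]>z0)&(P[...,2]<z1)
E
python3 - <<'E'
from m import *
for n in("top","side"):
    P,px,K,T=load(n);print(n)
    if n=="top":
        for u,v in[(392,235),(475,228),(487,290),(306,231),(605,290),(640,292),(290,300),(197,285)]:print((u,v),P[int(v/1.5),int(u/1.5)].round(0))
    s=px.sum(-1)
    # board
    m=reg(P,350,850,-330,330,-4,9)
    b=m&(s>330)&(px.max(-1)-px.min(-1)<40);Q=P[b];print("board",rect(Q),np.median(Q[:,2]))
    # headphone pad
    Q=P[reg(P,450,750,-120,120,143,160)];print("pad",len(Q),Q[:,:].mean(0).round(1),rect(Q))
    Q=P[reg(P,450,750,-120,120,15,160)&(s<150)];print("hp",len(Q),rect(Q))
    # bar
    Q=P[reg(P,200,800,-560,-200,160,180)];print("bar",len(Q),Q.mean(0).round(1),Q.min(0).round(1),Q.max(0).round(1),np.percentile(Q[:,2],95),rect(Q))
    Q=P[reg(P,200,800,-560,-200,3,12)&(s<230)];print("base",len(Q),rect(Q))
    # handle
    Q=P[reg(P,400,560,-300,-60,55,80)];print("handle",len(Q),Q.mean(0).round(1),rect(Q))
    Q=P[reg(P,540,720,-300,-60,66,82)&(s>200)];print("rim",len(Q),rect(Q))
E
```

```text
top
(392, 235) [590.   7. 156.]
(475, 228) [ 604. -127.  152.]
(487, 290) [ 511. -158.   75.]
(306, 231) [604. 158.  89.]
(605, 290) [ 523. -384.    7.]
(640, 292) [ 505. -385.  169.]
(290, 300) [489. 199.   0.]
(197, 285) [511. 366.  29.]
board (array([597.5, -50.3]), array([322.6, 561.5]), 0.6) 2.306181255516549
pad 326 [611.3   7.1 150. ] (array([631.8, -40.1]), array([ 77.8, 148.7]), 21.6)
hp 939 (array([621.8, -42.4]), array([167. , 164.7]), 10.8)
bar 439 [ 511.5 -382.4  170.8] [ 490.4 -457.3  163. ] [ 532.7 -308.   176.4] 174.26625928711545 (array([ 512.6, -383.1]), array([153.1,  16.6]), 77.9)
base 3634 (array([ 485. , -397.2]), array([362.9, 544.6]), 85.2)
handle 154 [ 524.  -155.7   73.3] (array([ 524.4, -156.4]), array([72.3, 14.5]), 7.9)
rim 164 (array([ 608.5, -136.9]), array([ 81.9, 119.4]), 74.0)
side
board (array([596.6, -49.5]), array([326.4, 561.4]), 0.2) 0.7288157854773658
pad 133 [607.5   4.8 148.4] (array([627.3, -42.7]), array([ 58.7, 145.8]), 18.6)
hp 350 (array([611.2,   4.2]), array([163.6,  41.8]), 9.7)
bar 508 [ 506.3 -393.6  168.4] [ 488.8 -459.1  160. ] [ 531.1 -309.5  173.3] 171.7455316943072 (array([ 509.8, -384.6]), array([152.5,  15.6]), 77.7)
base 1872 (array([ 524.4, -381.2]), array([551.7, 357.9]), 0.1)
handle 172 [ 521.7 -159.3   69.3] (array([ 524.1, -155.5]), array([74.8, 17.1]), 8.7)
rim 263 (array([ 609.5, -152.8]), array([119.1,  82.2]), 32.9)
```

```bash
python3 - <<'E'
from m import *
P,px,K,T=load("top")
c=px[90:240,170:460].astype(np.uint8)[:,:,::-1]
cv2.imwrite("pics/crop.png",cv2.resize(c,None,fx=2.7,fy=2.7,interpolation=cv2.INTER_CUBIC))
E
```

```text
(no output)
```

View pics/crop.png

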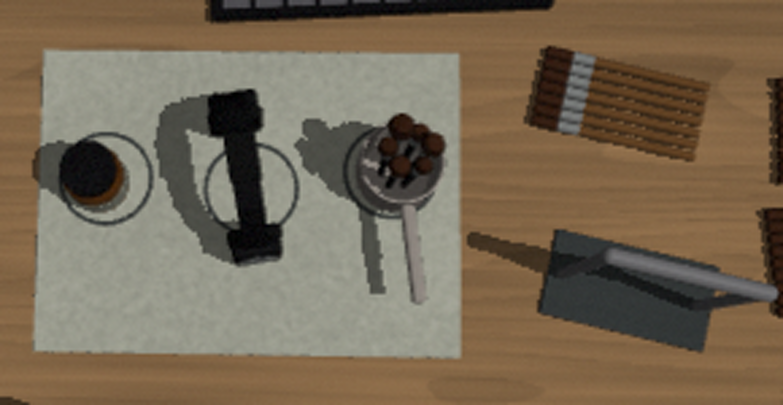

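```bash
cat >> m.py <<'E'
from scipy.optimize import least_squares
def ring(P,px,c,out=True):
    g=px.mean(-1); m=reg(P,c[0]-75,c[0]+75,c[1]-75,c[1]+75,-6,12)
    bg=cv2.medianBlur(g.astype(np.uint8),11).astype(int)
    Q=P[m&(g<bg-12)][:,:2]
    best=(0,)
    G=np.arange(-25,26,1.)
    for dx in G:
        for dy in G:
            r=np.hypot(*(Q-[c[0]+dx,c[1]+dy]).T);n=(abs(r-47.7)<3).sum()
            if n>best[0]:best=(n,dx,dy)
    c=np.array(c)+best[1:]
    for _ in range(4):
        I=Q[abs(np.hypot(*(Q-c).T)-47.7)<4]
        c=least_squares(lambda p:np.hypot(*(I-p).T)-47.7,c,loss="soft_l1").x
    return c.round(1),len(I),len(Q)
def pan(P,px,y0,y1):
    s=px.sum(-1);w=(s>200)&(px.max(-1)-px.min(-1)<50)
    Q=P[reg(P,400,555,y0,y1,58,82)&w]
    l=cv2.fitLine(Q[:,:2].astype(np.float32),cv2.DIST_HUBER,0,.01,.01).ravel()
    if l[0]<0:l*=np.array([-1,-1,1,1])
    return Q.mean(0).round(1),rect(Q),np.degrees(np.arctan2(l[1],l[0])).round(1),l.round(3)
E
python3 - <<'E'
from m import *
for n in("top","side"):
    P,px,K,T=load(n);s=px.sum(-1);print(n)
    Q=P[reg(P,500,720,-50,70,143,160)];print("pad",rect(Q),Q.mean(0),np.percentile(Q[:,2],[50,95]))
    Q=P[reg(P,480,720,-50,70,15,165)&(s<200)];print("hp",rect(Q))
    Q=P[reg(P,480,720,-50,70,50,78)&(s<200)];print("cups",rect(Q))
    print("ring",ring(P,px,(590,5)))
    print("pan",pan(P,px,-300,-60))
    # rim: outer white pts z 68..80 
    Q=P[reg(P,540,720,-220,-70,70,82)&(s>250)&(px.max(-1)-px.min(-1)<50)]
    r=least_squares(lambda p:np.hypot(*(Q[:,:2]-p).T)-41,[605,-140],loss="soft_l1").x;print("rim",len(Q),r)
E
```

```text
top
pad (array([610. ,  11.4]), array([78.9, 29.6]), 10.9) [610.70749932  11.88567515 150.2066915 ] [151.17047542 154.93163438]
hp (array([610.9,  12.5]), array([167.6,  52.8]), 10.8)
cups (array([611. ,  12.5]), array([167.6,  52.8]), 10.8)
ring (array([608.6,   6.2]), 153, 191)
pan (array([ 521.2, -156.2,   73.5]), (array([ 521. , -156.9]), array([65.5, 14.5]), 7.9), np.float32(7.9), array([ 9.91000e-01,  1.37000e-01,  5.21007e+02, -1.55954e+02],
      dtype=float32))
rim 142 [ 612.42121007 -142.79551228]
side
pad (array([609.8,  10.5]), array([60.1, 30.7]), 13.3) [607.09982842   7.63751621 148.52382755] [149.39810846 152.20592209]
hp (array([609.8,   6.3]), array([164.6,  50.5]), 11.7)
cups (array([609.5,   6.2]), array([164. ,  50.5]), 11.7)
ring (array([606. ,   5.5]), 69, 174)
pan (array([ 519.7, -159.7,   69.4]), (array([ 520.3, -156.1]), array([67.3, 17.1]), 8.7), np.float32(6.8), array([ 9.93000e-01,  1.18000e-01,  5.21104e+02, -1.60790e+02],
      dtype=float32))
rim 187 [ 622.98904889 -142.28466854]
```

Candidates for the pan: white (475,228), orange (270,388), red (498,423). I take the white one. The crop shows it on the right-hand ring, the headphones over the middle ring at crop pixel (251,188), and the jar on the left-hand ring.

Emit:
send_rows([
  [[0,0,-0.7,-0.9,1],[0,0,-0.7,-0.9,1],[0,0,-0.7,-0.9,1],[0,0,-0.7,-0.9,1],[0,0,-0.7,-0.9,1]],
], squeeze=20)

```text
time_s: 0.52
ee_pos: [242.0, 521.2, 354.9]
ee_rot: [-180.0, -0.0, -173.7]
force: [0.1, 0.6, 0.5]
gripper_width: 91.1
gripper_force: 0.0
```

Emit:
send_rows([
  [[0,0,0,-0.75,1],[0,0,0,0,1]],
])

```text
time_s: 0.68
ee_pos: [242.4, 521.9, 355.5]
ee_rot: [179.8, 0.1, -168.7]
force: [-0.2, -0.1, -0.6]
gripper_width: 91.1
gripper_force: 0.0
```

```bash
cat > go.py <<'E'
import sys
from h import *
from scipy.spatial.transform import Rotation as R
s=env.state();t=np.array([float(a) for a in sys.argv[1:4]]);y=float(sys.argv[4])
Rm=R.from_euler("xyz",s["ee_rot"],degrees=True).as_matrix()
d=(y-s["ee_rot"][2]+90)%180-90
print("t",round(s["time_s"],2),s["ee_pos"].round(1),s["ee_rot"].round(1),"F",s["force"].round(1),"w",round(s["gripper_width"],1),round(s["gripper_force"],1),"q",s["qpos"].round(0))
print("units",(Rm.T@(t-s["ee_pos"])/40).round(2),"turn",round(-np.radians(d)/.12,2))
E
python3 go.py 610 11 300 11
```

```text
t 0.68 [242.4 521.9 355.5] [ 1.798e+02  1.000e-01 -1.687e+02] F [-0.2 -0.1 -0.6] w 91.1 0.0 q [ 64.  15.  74.  -0.  91. -37.]
units [ -6.51 -14.33   1.36] turn 0.04
```

Emit:
send_rows([
  [[-0.325,-0.715,0,0,1],[-0.325,-0.715,0,0,1],[-0.325,-0.715,0,0,1],[-0.325,-0.715,0,0,1],[-0.325,-0.715,0,0,1]],
])

```text
time_s: 1.1
ee_pos: [333.8, 392.1, 352.3]
ee_rot: [-179.9, -0.1, -168.9]
force: [0.9, 0.2, -0.3]
gripper_width: 91.0
gripper_force: 0.0
```

Emit:
send_rows([
  [[-0.325,-0.715,0,0,1],[-0.325,-0.715,0,0,1],[-0.325,-0.715,0,0,1],[-0.325,-0.715,0,0,1],[-0.325,-0.715,0,0,1]],
])

```text
time_s: 1.52
ee_pos: [425.3, 264.4, 352.4]
ee_rot: [-179.9, -0.2, -169.0]
force: [0.9, -0.1, 0.2]
gripper_width: 91.0
gripper_force: 0.0
```

Emit:
send_rows([
  [[-0.325,-0.715,0,0,1],[-0.325,-0.715,0,0,1],[-0.325,-0.715,0,0,1],[-0.325,-0.715,0,0,1],[-0.325,-0.715,0,0,1]],
])

```text
time_s: 1.93
ee_pos: [516.8, 136.9, 352.3]
ee_rot: [180.0, -0.2, -169.0]
force: [0.6, 1.2, 0.2]
gripper_width: 91.2
gripper_force: 0.0
```

Emit:
send_rows([
  [[-0.325,-0.715,0,0,1],[-0.325,-0.715,0,0,1],[-0.325,-0.715,0,0,1],[-0.325,-0.715,0,0,1],[-0.325,-0.715,0,0,1]],
])

```text
time_s: 2.35
ee_pos: [608.3, 9.4, 352.1]
ee_rot: [180.0, -0.2, -169.0]
force: [0.4, 0.7, 0.5]
gripper_width: 91.1
gripper_force: 0.0
```

```bash
python3 go.py 610 11 139 11
```

```text
t 2.35 [608.3   9.4 352.1] [ 180.    -0.2 -169. ] F [0.4 0.7 0.5] w 91.1 0.0 q [  -0.   19.   69.    0.   92. -101.]
units [-0.07  0.03  5.33] turn 0.0
```

Emit:
send_rows([
  [[-0.07,0.03,0.9,0,1],[0,0,0.9,0,1],[0,0,0.9,0,1],[0,0,0.9,0,1],[0,0,0.7,0,1]],
])

```text
time_s: 2.77
ee_pos: [608.3, 12.4, 177.2]
ee_rot: [179.9, -0.4, -169.0]
force: [-0.2, -0.2, -0.4]
gripper_width: 91.0
gripper_force: 0.0
```

Emit:
send_rows([
  [[0,0,0.5,0,1],[0,0,0.3,0,1],[0,0,0.23,0,1],[0,0,0,0,1]],
])

```text
time_s: 3.1
ee_pos: [608.7, 12.6, 137.5]
ee_rot: [179.9, -0.4, -168.9]
force: [-0.1, 0.1, -0.6]
gripper_width: 91.4
gripper_force: 0.0
```

Emit:
send_rows([
  [[0,0,0,0,0.5],[0,0,0,0,0.4],[0,0,0,0,0.3],[0,0,0,0,0.2],[0,0,0,0,0]],
])

```text
time_s: 3.52
ee_pos: [611.1, 12.6, 141.5]
ee_rot: [-180.0, 0.1, -168.8]
force: [0.2, 0.4, -0.9]
gripper_width: 60.5
gripper_force: 0.0
```

Emit:
send_rows([
  [[0,0,0,0,0],[0,0,0,0,0],[0,0,0,0,0],[0,0,0,0,0],[0,0,0,0,0]],
])

```text
time_s: 3.93
ee_pos: [610.7, 12.6, 140.7]
ee_rot: [180.0, -0.0, -168.8]
force: [-0.3, 0.3, 0.8]
gripper_width: 29.9
gripper_force: 20.0
```

```bash
python3 go.py 610 11 350 11
```

```text
t 3.93 [610.7  12.6 140.7] [ 180.    -0.  -168.8] F [-0.3  0.3  0.8] w 29.9 20.0 q [   0.   24.   91.    0.   64. -101.]
units [ 0.03 -0.04 -5.23] turn 0.03
```

Emit:
send_rows([
  [[0,0,-0.2,0,0],[0,0,-0.3,0,0],[0,0,-0.5,0,0],[0,0,-0.5,0,0],[0,0,-0.5,0,0]],
], squeeze=30)

```text
time_s: 4.35
ee_pos: [610.3, 12.5, 221.5]
ee_rot: [180.0, -0.1, -168.8]
force: [-0.4, -0.5, -2.9]
gripper_width: 29.6
gripper_force: 30.0
```

Emit:
send_rows([
  [[0,0,-0.6,0,0],[0,0,-0.6,0,0],[0,0,-0.6,0,0],[0,0,-0.6,0,0],[0,0,-0.5,0,0]],
])

```text
time_s: 4.77
ee_pos: [610.6, 12.5, 338.8]
ee_rot: [-180.0, 0.1, -168.8]
force: [0.2, 0.1, -2.4]
gripper_width: 30.1
gripper_force: 30.0
```

Emit:
send_rows([
  [[0,0,-0.3,0,0],[0,0,-0.1,0,0],[0,0,0,0,0],[0,0,0,0,0]],
])

```text
time_s: 5.1
ee_pos: [610.3, 12.5, 351.8]
ee_rot: [180.0, -0.1, -168.8]
force: [0.2, -0.5, -2.1]
gripper_width: 29.5
gripper_force: 30.0
```

```bash
python3 go.py 512 -384 345 -12; python3 - <<'E'
from m import *
for n in("top","side"):
    f=env.grab_frame(n);P=cloud(f);px=f["pixels"].astype(int);np.savez(n+"1.npz",P=P,px=px,K=f["intrinsics"],T=f["cam_to_world"])
    print(n,"ring",ring(P,px,(602,5)))
    Q=P[reg(P,480,720,-100,120,190,270)];print(len(Q),rect(Q),Q.mean(0).round(1),Q[:,2].min())
    if n=="side":cv2.imwrite("pics/side1.png",cv2.resize(f["pixels"][:,:,::-1],(768,576)))
E
```

```text
t 5.1 [610.3  12.5 351.8] [ 1.800e+02 -1.000e-01 -1.688e+02] F [ 0.2 -0.5 -2.1] w 29.5 30.0 q [   0.   19.   69.    0.   92. -101.]
units [ 4.33 -9.25  0.17] turn 3.37
top ring (array([609.1,   6.7]), 103, 125)
6 (array([547.2,  -1.2]), array([55.4, 13. ]), 86.2) [544.4   7.6 261.1] 244.67645312399384
side ring (array([605.8,   6.6]), 137, 214)
737 (array([608.9,   8.4]), array([170.2,  56.7]), 12.3) [601.9  -0.9 243.5] 212.86402876548289
```

View pics/side1.png

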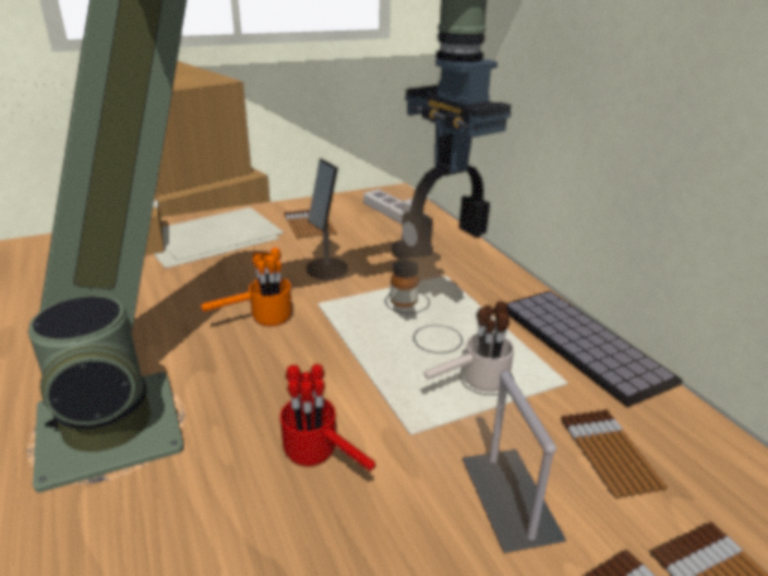

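Emit:
send_rows([
  [[0.15,-0.33,0,0,0],[0.31,-0.66,0,0,0],[0.31,-0.66,0,0,0],[0.31,-0.66,0,0,0],[0.31,-0.66,0,0,0]],
])

```text
time_s: 5.62
ee_pos: [578.1, -116.6, 351.9]
ee_rot: [180.0, -0.1, -168.8]
force: [-0.8, -0.2, -2.0]
gripper_width: 29.4
gripper_force: 30.0
```

Emit:
send_rows([
  [[0.31,-0.66,0,0,0],[0.31,-0.66,0,0,0],[0.31,-0.66,0,0,0],[0.31,-0.66,0,0,0],[0.31,-0.66,0,0,0]],
])

```text
time_s: 6.03
ee_pos: [542.6, -258.2, 352.0]
ee_rot: [180.0, -0.1, -168.8]
force: [-0.1, -0.3, -2.4]
gripper_width: 29.7
gripper_force: 30.0
```

Emit:
send_rows([
  [[0.31,-0.66,0,0,0],[0.31,-0.66,0,0,0],[0.31,-0.66,0,0,0],[0.31,-0.66,0,0,0],[0.15,-0.33,0,0,0]],
])

```text
time_s: 6.45
ee_pos: [510.4, -387.4, 351.4]
ee_rot: [-180.0, -0.2, -169.0]
force: [-0.1, 0.1, -2.1]
gripper_width: 29.9
gripper_force: 29.9
```

Emit:
send_rows([
  [[0,0,0,0.6,0],[0,0,0,0.8,0],[0,0,0,0.8,0],[0,0,0,0.8,0],[0,0,0,0.4,0]],
])

```text
time_s: 6.87
ee_pos: [512.1, -383.5, 352.0]
ee_rot: [179.9, -0.1, 167.6]
force: [0.4, -0.0, -2.3]
gripper_width: 29.4
gripper_force: 30.0
```

```bash
python3 go.py 512 -384 181 -12; python3 - <<'E'
from m import *
f=env.grab_frame("side");P=cloud(f)
Q=P[reg(P,380,640,-500,-280,195,270)];print(len(Q),rect(Q),Q[:,2].min())
cv2.imwrite("pics/side2.png",f["pixels"][:,:,::-1])
E
```

```text
t 6.87 [ 512.1 -383.5  352. ] [ 1.799e+02 -1.000e-01  1.676e+02] F [ 0.4 -0.  -2.3] w 29.4 30.0 q [ -38.   22.   65.    0.   93. -115.]
units [-0.01 -0.02  4.28] turn -0.06
1251 (array([ 511.2, -387.1]), array([ 58.1, 168.8]), 80.2) 215.2442461376093
```

View pics/side2.png

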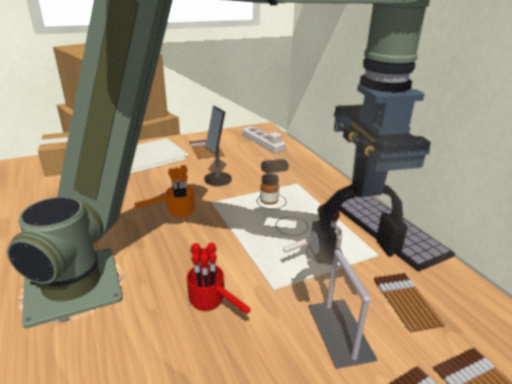

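Side view: the headphones are held above the bar, cups at about (325,235) and (393,230), one on each side of the bar line. The measured centre (511,-387) agrees with the bar's. I lower them now.

Emit:
send_rows([
  [[0,0,0.3,0,0],[0,0,0.5,0,0],[0,0,0.5,0,0],[0,0,0.5,0,0],[0,0,0.5,0,0]],
])

```text
time_s: 7.33
ee_pos: [512.1, -383.3, 259.4]
ee_rot: [180.0, -0.0, 167.9]
force: [0.8, 0.5, -2.6]
gripper_width: 29.8
gripper_force: 30.0
```

Emit:
send_rows([
  [[0,0,0.5,0,0],[0,0,0.5,0,0],[0,0,0.4,0,0],[0,0,0.3,0,0],[0,0,0.2,0,0]],
])

```text
time_s: 7.75
ee_pos: [511.6, -382.9, 182.6]
ee_rot: [179.9, -0.2, 167.9]
force: [-0.0, 0.2, -3.4]
gripper_width: 29.4
gripper_force: 30.0
```

Emit:
send_rows([
  [[0,0,0.04,0,0],[0,0,0.02,0,0],[0,0,0,0,0],[0,0,0,0,0]],
])

```text
time_s: 8.08
ee_pos: [513.0, -384.0, 183.4]
ee_rot: [-180.0, 0.1, 167.8]
force: [-0.3, 0.2, -1.2]
gripper_width: 30.0
gripper_force: 30.0
```

Emit:
send_rows([
  [[0,0,0.03,0,0],[0,0,0.02,0,0],[0,0,0,0,0],[0,0,0,0,0]],
])

```text
time_s: 8.42
ee_pos: [512.5, -383.7, 180.4]
ee_rot: [180.0, 0.0, 167.8]
force: [-1.0, -0.6, -2.9]
gripper_width: 29.7
gripper_force: 30.0
```

```bash
python3 go.py 512 -384 181 -12
```

```text
t 8.42 [ 512.5 -383.7  180.4] [180.    0.  167.8] F [-1.  -0.6 -2.9] w 29.7 30.0 q [ -38.   25.   84.    0.   71. -116.]
units [ 0.01 -0.01 -0.01] turn -0.03
```

Emit:
send_rows([
  [[0,0,0.03,0,0],[0,0,0,0,0],[0,0,0,0,0]],
])

```text
time_s: 8.67
ee_pos: [512.5, -383.6, 179.0]
ee_rot: [180.0, -0.0, 167.8]
force: [-0.2, 0.1, -2.0]
gripper_width: 29.9
gripper_force: 30.0
```

Emit:
send_rows([
  [[0,0,0.03,0,0],[0,0,0,0,0],[0,0,0,0,0]],
])

```text
time_s: 8.92
ee_pos: [512.6, -383.7, 178.5]
ee_rot: [-180.0, 0.0, 167.8]
force: [-0.1, 0.1, 1.0]
gripper_width: 29.7
gripper_force: 30.0
```

Emit:
send_rows([
  [[0,0,0,0,0.36],[0,0,0,0,0.4],[0,0,0,0,0.5],[0,0,0,0,0.6],[0,0,0,0,0.6]],
])

```text
time_s: 9.33
ee_pos: [512.6, -383.7, 177.8]
ee_rot: [180.0, 0.0, 167.8]
force: [-0.2, -0.1, 0.0]
gripper_width: 53.1
gripper_force: 0.0
```

Emit:
send_rows([
  [[0,0,-0.2,0,0.6],[0,0,-0.5,0,0.6],[0,0,-0.8,0,0.6],[0,0,-0.8,0,0.6],[0,0,-0.8,0,0.6]],
])

```text
time_s: 9.75
ee_pos: [512.3, -383.5, 303.9]
ee_rot: [180.0, 0.0, 167.8]
force: [1.1, -0.5, -0.1]
gripper_width: 54.8
gripper_force: 0.0
```

```bash
python3 - <<'E'
from m import *
for n in("side","top"):
    f=env.grab_frame(n);P=cloud(f);px=f["pixels"].astype(int)
    Q=P[reg(P,380,640,-500,-280,30,240)&(px.sum(-1)<110)];print(n,len(Q),rect(Q),np.percentile(Q[:,2],[1,99]))
    Q=P[reg(P,380,640,-500,-280,178,220)];print("pad",len(Q),rect(Q),Q.mean(0))
    print("pan",pan(P,px,-300,-60))
    if n=="side":cv2.imwrite("pics/side3.png",f["pixels"][:,:,::-1])
E
python3 go.py 515 -155 240 8
```

```text
side 232 (array([ 551. , -393.6]), array([35.3, 65.5]), 75.1) [105.56986177 189.26413996]
pad 475 (array([ 511.2, -386.3]), array([31.1, 80.9]), 79.8) [ 507.58795208 -387.94291478  185.27165743]
pan (array([ 519.6, -159.8,   69.4]), (array([ 520.6, -158. ]), array([68.4, 15.8]), 8.9), np.float32(7.2), array([ 9.92000e-01,  1.26000e-01,  5.20242e+02, -1.61026e+02],
      dtype=float32))
top 1105 (array([ 511.9, -381.6]), array([160.6, 120. ]), 19.4) [ 51.3178121  193.03007674]
pad 324 (array([ 513.7, -385. ]), array([31.3, 93.8]), 78.3) [ 501.49643551 -380.39205187  186.50828466]
pan (array([ 521.1, -156.2,   73. ]), (array([ 521.2, -156.9]), array([66. , 14.5]), 8.0), np.float32(8.2), array([ 9.90000e-01,  1.42000e-01,  5.21171e+02, -1.56080e+02],
      dtype=float32))
t 9.85 [ 514.5 -385.2  309.3] [-179.7    0.7  167.8] F [-1.4 -0.  -0.4] w 55.1 0.0 q [ -38.   22.   70.    0.   87. -116.]
units [1.22 5.64 1.69] turn -2.94
```

View pics/side3.png

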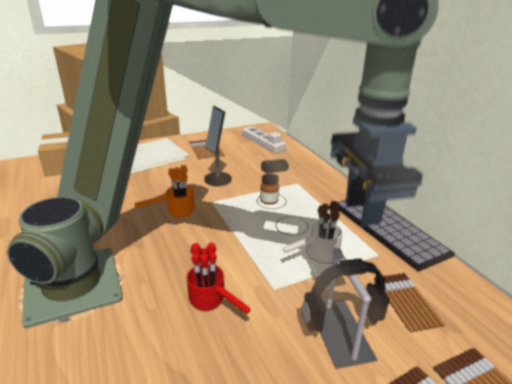

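Side view: the headphones hang on the bar at about (345,295), level and let go. Next is the pan's handle at (300,243). I also refine the pan axis.

Emit:
send_rows([
  [[0.12,0.6,0,0,0.6],[0.16,0.72,0,0,0.6],[0.16,0.72,0,0,0.6],[0.16,0.72,0,0,0.6],[0.16,0.72,0,0,0.6]],
])

```text
time_s: 10.27
ee_pos: [511.7, -239.8, 301.6]
ee_rot: [180.0, -0.0, 167.8]
force: [-0.5, 0.9, 0.3]
gripper_width: 54.4
gripper_force: 0.0
```

Emit:
send_rows([
  [[0.16,0.72,0,0,0.6],[0.15,0.72,0,0,0.6],[0.15,0.72,0,0,0.6],[0,0,0,-0.7,0.6],[0,0,0,-0.8,0.6]],
])

```text
time_s: 10.68
ee_pos: [512.2, -151.0, 302.0]
ee_rot: [180.0, 0.0, 178.5]
force: [0.3, -0.3, -0.2]
gripper_width: 54.4
gripper_force: 0.0
```

Emit:
send_rows([
  [[0,0,0,-0.8,0.6],[0,0,0,-0.64,0.6],[0,0,0,0,0.6],[0,0,0,0,0.6]],
])

```text
time_s: 11.02
ee_pos: [512.3, -152.8, 301.8]
ee_rot: [180.0, -0.0, -172.1]
force: [0.3, 0.1, -0.2]
gripper_width: 54.9
gripper_force: 0.0
```

```bash
cat >> m.py <<'E'
def axis(P,px,g,sh=90):
    # fit outer wall of white pan, radius 36..42 by height, plus rim
    w=(px.sum(-1)>180)&(px.max(-1)-px.min(-1)<45)
    Q=P[reg(P,g[0]-40,g[0]+60,g[1]-60,g[1]+60,12,80)&w]
    rad=36+6*np.clip((Q[:,2]-3)/75,0,1)
    f=lambda p:np.hypot(*(Q[:,:2]-p).T)-rad
    r=least_squares(f,g,loss="soft_l1",f_scale=1.5).x
    return r.round(1),len(Q),np.median(abs(f(r))).round(1)
E
python3 - <<'E'
from m import *
for n in("side","top"):
    z=np.load(n+"1.npz");print(n,axis(z["P"],z["px"],[622,-142]))
    print("panring",ring(z["P"],z["px"],(618,-142)))
E
python3 go.py 524 -156 49 8
```

```text
side (array([ 624. , -142.9]), 769, np.float64(1.5))
panring (array([ 587.6, -159.6]), 32, 82)
top (array([ 625.5, -141.8]), 218, np.float64(1.6))
panring (array([ 629.8, -139.6]), 75, 149)
t 11.02 [ 512.3 -152.8  301.8] [ 180.    -0.  -172.1] F [ 0.3  0.1 -0.2] w 54.9 0.0 q [ -18.   12.   86.    0.   82. -116.]
units [-0.28 -0.12  6.32] turn -0.01
```

Emit:
send_rows([
  [[-0.33,-0.11,0.6,0,0.6],[0,0,0.8,0,0.6],[0,0,0.8,0,0.6],[0,0,0.8,0,0.6],[0,0,0.8,0,0.6]],
])

```text
time_s: 11.43
ee_pos: [526.0, -155.4, 148.6]
ee_rot: [-180.0, 0.0, -172.1]
force: [0.4, 0.2, 0.2]
gripper_width: 54.8
gripper_force: 0.0
```

Emit:
send_rows([
  [[0,0,0.8,0,0.6],[0,0,0.6,0,0.6],[0,0,0.5,0,0.6],[0,0,0.4,0,0.6],[0,0,0.2,0,0.6]],
])

```text
time_s: 11.85
ee_pos: [524.8, -155.0, 47.7]
ee_rot: [179.9, -0.2, -172.1]
force: [-0.3, 0.2, -0.1]
gripper_width: 54.8
gripper_force: 0.0
```

```bash
python3 go.py 526 -155.6 49 8
```

```text
t 11.85 [ 524.8 -155.    47.7] [ 179.9   -0.2 -172.1] F [-0.3  0.2 -0.1] w 54.8 0.0 q [ -18.   25.  106.    0.   49. -116.]
units [-0.03 -0.02 -0.03] turn -0.01
```

Emit:
send_rows([
  [[0,0,0,0,0.35],[0,0,0,0,0.25],[0,0,0,0,0.2],[0,0,0,0,0.15],[0,0,0,0,0]],
], squeeze=15)

```text
time_s: 12.27
ee_pos: [526.8, -155.6, 51.0]
ee_rot: [-180.0, 0.1, -172.0]
force: [0.2, 0.6, 0.1]
gripper_width: 24.5
gripper_force: 0.0
```

Emit:
send_rows([
  [[0,0,0,0,0],[0,0,0,0,0],[0,0,0,0,0]],
])

```text
time_s: 12.52
ee_pos: [526.4, -155.0, 50.5]
ee_rot: [180.0, 0.0, -172.0]
force: [-0.3, 1.0, 2.9]
gripper_width: 13.9
gripper_force: 15.0
```

```bash
cat > q.py <<'E'
from m import *
import sys
g=[float(a) for a in sys.argv[1:3]]
for n in("side","top"):
    f=env.grab_frame(n);P=cloud(f);px=f["pixels"].astype(int)
    print(n,axis(P,px,g))
if len(sys.argv)>3:
    cv2.imwrite(sys.argv[3],env.grab_frame("side")["pixels"][:,:,::-1])
E
python3 q.py 625 -142; python3 go.py 507 -7 49 8
```

```text
side (array([ 623.4, -143.5]), 517, np.float64(1.3))
top (array([ 626. , -143.9]), 92, np.float64(1.2))
t 12.62 [ 526.3 -155.    50.4] [ 180.    0. -172.] F [-1.2  2.6  3.2] w 13.8 15.0 q [ -18.   25.  106.    0.   49. -116.]
units [-0.04  3.73  0.04] turn 0.0
```

Emit:
send_rows([
  [[0,0.06,0,0,0],[0,0.12,0,0,0],[0,0.18,0,0,0],[-0.01,0.2,0,0,0],[-0.01,0.2,0,0,0]],
])

```text
time_s: 13.03
ee_pos: [523.4, -125.4, 50.3]
ee_rot: [-179.9, 0.1, -172.0]
force: [0.2, -3.7, 3.1]
gripper_width: 13.9
gripper_force: 15.0
```

```bash
python3 q.py 621 -113; python3 go.py 509 -5.4 50 8
```

```text
side (array([ 621. , -115.4]), 593, np.float64(1.5))
top (array([ 622.8, -113.1]), 78, np.float64(1.2))
t 13.13 [ 523.1 -123.8   50.2] [ 1.800e+02  1.000e-01 -1.719e+02] F [0.6 0.2 3.1] w 14.0 15.0 q [ -15.   24.  107.    0.   49. -113.]
units [-0.07  2.98  0.01] turn 0.01
```

Pan follows well; continue.

Emit:
send_rows([
  [[0,0.1,0,0,0],[0,0.18,0,0,0],[-0.01,0.2,0,0,0],[-0.01,0.2,0,0,0],[-0.01,0.2,0,0,0]],
])

```text
time_s: 13.55
ee_pos: [519.3, -90.2, 50.1]
ee_rot: [-179.9, 0.0, -172.0]
force: [0.5, -4.6, 2.8]
gripper_width: 13.7
gripper_force: 15.0
```

Emit:
send_rows([
  [[-0.01,0.2,0,0,0],[-0.01,0.2,0,0,0],[-0.01,0.2,0,0,0],[-0.01,0.2,0,0,0],[0,0.2,0,0,0]],
])

```text
time_s: 13.97
ee_pos: [515.2, -50.2, 50.1]
ee_rot: [-179.9, 0.0, -172.0]
force: [1.1, -5.2, 3.1]
gripper_width: 14.2
gripper_force: 15.1
```

Emit:
send_rows([
  [[0,0.2,0,0,0],[0,0.2,0,0,0],[0,0.2,0,0,0],[0,0.2,0,0,0],[0,0.16,0,0,0]],
])

```text
time_s: 14.38
ee_pos: [509.6, -12.0, 50.1]
ee_rot: [-180.0, 0.0, -172.0]
force: [1.0, -5.7, 4.7]
gripper_width: 14.2
gripper_force: 15.1
```

Emit:
send_rows([
  [[0,0.1,0,0,0],[0,0.06,0,0,0],[0,0,0,0,0],[0,0,0,0,0]],
])

```text
time_s: 14.72
ee_pos: [508.7, -5.6, 50.0]
ee_rot: [180.0, 0.0, -172.0]
force: [1.2, -2.4, 3.7]
gripper_width: 14.2
gripper_force: 15.0
```

```bash
python3 q.py 607 5 pics/side4.png; python3 go.py 509 -5.4 50 8
```

```text
side (array([606.7,   4.7]), 580, np.float64(1.7))
top (array([606. ,   5.5]), 60, np.float64(0.7))
t 14.87 [508.6  -5.6  49.9] [ 180.   -0. -172.] F [ 0.8 -1.5  4.8] w 14.1 15.0 q [  -2.   22.  111.    0.   47. -100.]
units [-0.01  0.   -0.  ] turn 0.0
```

View pics/side4.png

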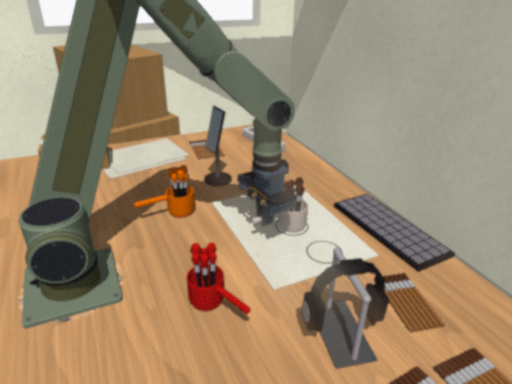

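Side view: the pan stands at about (293,215) inside its ring (within about 3 mm), and the headphones still hang at (345,290). I release and check.

Emit:
send_rows([
  [[0,0,0,0,0.2],[0,0,0,0,0.35],[0,0,0,0,0.5],[0,0,0,0,0.5],[0,0,0,0,0.5]],
])

```text
time_s: 15.28
ee_pos: [508.2, -5.8, 49.6]
ee_rot: [180.0, -0.1, -172.0]
force: [0.1, -0.0, -0.8]
gripper_width: 41.9
gripper_force: 0.0
```

Emit:
send_rows([
  [[0,0,-0.3,0,0.5],[0,0,-0.6,0,0.5],[0,0,-0.8,0,0.5],[0,0,-0.8,0,0.5],[0,0,-0.8,0,0.5]],
])

```text
time_s: 15.7
ee_pos: [508.1, -5.8, 183.1]
ee_rot: [180.0, -0.1, -172.0]
force: [0.5, -0.4, -0.6]
gripper_width: 45.8
gripper_force: 0.0
```

Emit:
send_rows([
  [[0.8,0,-0.4,0,0.5],[0.8,0,-0.4,0,0.5],[0.8,0,-0.4,0,0.5],[0.4,0,0,0,0.5],[0,0,0,0,0.5]],
])

```text
time_s: 16.12
ee_pos: [394.8, -21.7, 230.8]
ee_rot: [-180.0, 0.0, -172.0]
force: [-1.5, 0.2, -1.0]
gripper_width: 45.7
gripper_force: 0.0
```

```bash
python3 q.py 607 5; python3 go.py 509 -5.4 50 8; python3 - <<'E'
from m import *
f=env.grab_frame("top");P=cloud(f);px=f["pixels"].astype(int);print(ring(P,px,(607,6)))
f=env.grab_frame("side");P=cloud(f);px=f["pixels"].astype(int);print(ring(P,px,(607,6)))
c=f["pixels"][150:350,200:400,::-1];cv2.imwrite("pics/c5.png",cv2.resize(c,(600,600),interpolation=2))
E
```

```text
side (array([607.5,   4.3]), 732, np.float64(1.8))
top (array([608.3,   5.3]), 171, np.float64(1.4))
t 16.22 [397.9 -21.5 230.1] [ 1.80e+02  1.00e-01 -1.72e+02] F [-0.   0.5  1. ] w 45.3 0.0 q [  -5.    1.  109.    0.   70. -103.]
units [-2.8   0.01  4.51] turn 0.0
(array([608.3,   6.3]), 117, 170)
(array([606.9,   6.2]), 66, 126)
```

View pics/c5.png

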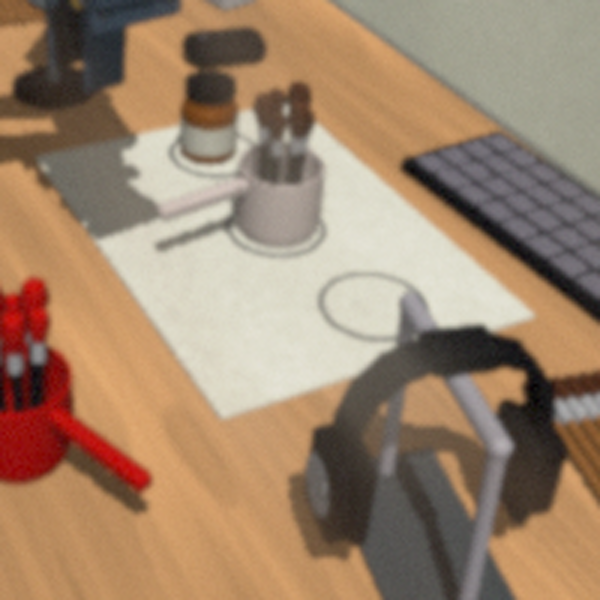

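The crop shows the pan at (280,210) centred in its ring, within about 2 mm, and the headphones on the bar at (450,350). Nothing touches the robot.

```bash
python3 -c "
from workcell import env
print(env.job_done())"
```

```text
the job is handed in; nothing more can be done
None
```

I hung the headphones on the rail's bar, slid the white pan to within about 2 mm of the centre of the cleared ring as measured, released both, and handed the job in; no verdict was returned.

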